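# Set the stop screw to the thick setting block

### The job

Push the thick setting block lengthwise in beneath the raised stop screw, flat and central on the base plate, until its end has passed right under the foot and is close to or against the post; leave the thinner block alone. Then turn the T-handled driver clockwise until the sprung foot just bears on the block, which is when the handle lies in line with the frame, and let go, leaving the block there.

Things in the scene. Friction and masses are not known exactly. Their poses are not given: they have to be found in the camera images.
- seat (a point): Point on top of the fixed stop frame's base plate, right below the screw; z = 0.010. x: level, from the open front towards the post; y: left; z: up. Plate 10 mm thick, 90 wide (y), from 130 mm in front of this point to 75 behind. Grey post: face 42 mm behind this point, 56 wide, top 105 mm above the table. An arm and round boss (42 mm across, 66 to 96 mm above the plate) reach from it over this point.
- foot_face (a point): Centre of the underside of the stop screw's sprung foot, a black disc 24 mm across below the boss. At the start 45 to 49 mm above the plate; turning the driver clockwise lowers it by 8 mm per rad. It meets the 40 mm block at driver 1.2 rad. Axes as the frame's.
- stop_foot (a joint): How far the foot is pressed up into the screw against its spring, in m: 0 while it touches nothing, at most 0.008; 600 N/m, 1.8 N at first touch. It just bears on the block at 0.0004 to 0.0044, that is driver 1.25 to 1.75 rad with the thick block.
- driver_grip (a point): Centre of the black bar of the T-handled driver standing in the stop screw, above the seat, 157 mm above the table. Bar 80 mm long, 14 wide, 22 high, on a neck 21 mm across. It keeps its height and stays in the screw. The point turns with the driver; its axes equal the frame's at driver 0. The bar lies 1.5 rad counter-clockwise (from above) of the point's x axis, so along the frame's x at driver 1.5.
- driver (a joint): Turn of the driver in rad, clockwise from above positive, range 0 to 2.2, start 0.1 to 0.6. Friction (0.12 Nm) holds it where it is left. At 1.5 the bar lies along the frame's x axis, in line with the block, and a 40 mm block presses the foot up about 2.4 mm.
- thick_block_center (a point): Centre of the thick setting block, a loose plain grey plastic bar 180 mm long (its x axis), 28 mm wide (y), 40 mm high (z), about 150 g. Lies on the table to one side of the frame, left or right, its two ends alike.
- thin_block_center (a point): Centre of the other block, a bystander: the same bar but only 24 mm high. Lies on the table to the other side of the frame.
Not all that is in view belongs to the job. Leave any pink look-alike of the part that bears thick_block_center alone.

How it is judged:
By the outcome, as a careful person would: the job done as asked, in the order asked, and still so for the second after the job is handed in, with the robot touching nothing.
It also fails if it takes over 51 s, if anything falls off the work surface, if the arm or the gripper's body presses on something with over 40 N, if the wrist force passes 120 N, or if a joint passes its speed limit or range.

### The arm

A 6-joint arm with a two-finger parallel gripper is mounted at the origin on a cart in front of the work surface, level with it; the furniture and walls round the work are solid. World frame = base frame: x ahead of the robot, y to its left, z up, the work surface at z = 0. Lengths are in mm, angles in degrees, forces in N, time in s.
With the tool pointing down it reaches from about 325 to 775 mm from the base axis. Payload 5.5 kg.
Tool frame: the origin (TCP) lies midway between the tips of the shut fingers; the grasp point (between the pads) lies 19 mm behind it; z points along the fingers, y is the line along which they close (so a half turn about z gives the same grasp; the last joint's range is limited). The gripper opens to 88 mm and grips with 3 to 60 N. Pads are 20 mm wide; open, the fingers measure 115 mm over their backs; the gripper's body (75 mm by 178 mm) begins 61 mm behind the grasp point.
Start: joints at [-66.847, 5.22, 70.514, -0, 104.267, -3.249], TCP at [266.801, -537.433, 222.631] pointing down, gripper open.
Joint ranges: [-164.24, 164.24], [-49.07, 125.15], [9.68, 141.18], [-86.29, 266.29], [3.28, 154.24], [-151.56, 151.56]. Speed limits (degrees/s): [147.25, 147.25, 172.46, 180, 180, 180].

### API

Orientations are given as [roll, pitch, yaw] about the fixed x, y, z axes, in that order (R = Rz(yaw) Ry(pitch) Rx(roll)).
In Python, from rig import state, snapshot, finish_job, masks_of, pinpoint gives the robot as it stands. The module is installed in compiled form; this text tells all that it offers.
- The arm moves only by the shell command python3 -m creep 'ROWS' [FORCE]. ROWS is text: rows parted by semicolons, each of 7 numbers parted by spaces: the shift along the tool's x, y, z normalised to -1 to 1, where 1 is 0.15 m, then the turn, a rotation vector about the tool's x, y, z normalised to -1 to 1, where 1 is pi rad, then the opening, from 0 (shut) to 1 (fully open). In form: dx dy dz ax ay az grip; .... A call has 1 to 12 rows; each row is the pose to reach, as a shift and turn from the pose commanded when the call began, along the tool's axes at that moment, turning the shorter way round; what a row does not reach only later rows make up. A row lasts 1/10 s, in which the tool goes at most 50 mm and 8.59 degrees, less where a joint would pass 70% of its speed; a pose out of reach is approached as far as the arm can. A call with a number of a shift or a turn outside -1 to 1 is refused whole. A call with a gripper value outside its range is refused whole. The fingers move at their own pace and stop on an object; FORCE is the grip in N (left out, the last holds). Time passes only in rows, so rows that repeat a pose let the fingers close. It gives the time, the measured TCP pose, the force, the opening and the grip force at its end, in the units of the state.
- state(): the state, without advancing time (a new reading comes with each control period).
- snapshot(name): name is "scene" or "top" or "wrist"; returns a dict with "color" (480x640x3 uint8, red, green, blue), "range_z" (480x640 float32, mm along the optical axis (not along the pixel's ray), 0 where there is no reading), "mtx" (3x3 intrinsics, pixels), "extrinsics" (4x4, takes a point from camera to world coordinates). Camera axes: x right, y down, z forward; pixel columns grow to the right and rows downward; lengths in mm; the calibration is good to about 2 mm. A picture is of the moment at which its call begins.
- finish_job(): hands the job in; it is judged then, once.
Trained networks look in a picture, given as the dict that the camera call returned (one of the last four; its "shot" number tells which), for a name from the list of things; names that differ only in an ending like _2 or _b are one class to them, and where a whole thing is asked for, a point or a joint stands for the part that bears it (a point fixed in the world has none). Each returns a list of dicts, best first, with "confidence" (0 to 1); they miss things now and then, are a little off and sometimes report something else, mostly with a low value. They report only what shows in the picture. A call takes as long as a camera call. They do not tell look-alikes from the thing itself.
- masks_of(picture, name): "mask" (480x640 bool, what is visible of it) and "box" ([centre column, centre row, width, height] in pixels, round what is visible of it).
- pinpoint(picture, name): "location" ([column, row] in pixels: a listed point, or the origin of a listed thing).
The state is a dict: "time_s": time; "joints": joint angles; "qvel": joint speeds; "joint_torque": joint torques, N m; "eef_pos": TCP position; "eef_rot": TCP orientation; "force": force on the tool from outside, world axes, zero at the start; "wrist_torque": the same for the moment, N m; "width": finger opening in mm; "grip_force": force on a finger pad.
Only numpy, scipy, OpenCV 4.12 (cv2) and the standard library are available. Lean on these libraries where they do the work, as an engineer would, in place of code of your own. Each camera call takes 0.05 s, during which the arm holds its last target. There are 200 camera calls.

## Working session

There is one attempt and no reset: what is moved stays moved. The work goes in short steps, Python scripts to look and compute and a shell command to move; the robot and the scene stay as the last step left them, time stands still between calls to the robot, and variables do not carry over. Pictures are saved under pics/ and viewed, at most 10 in all, crops included, and the job is handed in when it is done.

```bash
mkdir -p pics; cat > h.py <<'E'
import numpy as np, cv2
from rig import *
def px2w(p,u,v,z=None):
    K=p["mtx"];T=p["extrinsics"]
    r=np.array([(u-K[0][2])/K[0][0],(v-K[1][2])/K[1][1],1.])
    T=np.array(T)
    d=T[:3,:3]@r;o=T[:3,3]
    if z is None: return o+d*p["range_z"][int(v),int(u)]
    return o+d*(z-o[2])/d[2]
def cloud(p,m):
    K=np.array(p["mtx"]);T=np.array(p["extrinsics"])
    v,u=np.nonzero(m&(p["range_z"]>0));z=p["range_z"][v,u]
    c=np.c_[(u-K[0,2])/K[0,0]*z,(v-K[1,2])/K[1,1]*z,z]
    return c@T[:3,:3].T+T[:3,3]
def save(p,n,box=None,s=1):
    im=p["color"][:,:,::-1]
    if box: im=im[box[1]:box[3],box[0]:box[2]]
    cv2.imwrite("pics/"+n,cv2.resize(im,None,fx=s,fy=s))
E
python3 - <<'E'
from h import *
np.set_printoptions(precision=1,suppress=True)
for n in("top","scene"):
    p=snapshot(n);save(p,n+"0.png")
    for t in("thick_block_center","thin_block_center","driver_grip"):
        for d in masks_of(p,t):
            c=cloud(p,d["mask"]); zt=np.percentile(c[:,2],95);k=c[c[:,2]>zt-6]
            r=cv2.minAreaRect(k[:,:2].astype(np.float32))
            print(n,t,round(d["confidence"],2),np.array(d["box"]),"ztop",zt,"rect",np.array(r[0]),np.array(r[1]),r[2])
    for t in("seat","foot_face","driver_grip","thick_block_center","thin_block_center"):
        for d in pinpoint(p,t): 
            z={"seat":10,"foot_face":57,"driver_grip":157,"thick_block_center":20,"thin_block_center":12}[t]
            print(n,t,round(d["confidence"],2),np.array(d["location"]),px2w(p,*d["location"],z))
print(state())
E
```

```text
top thick_block_center 0.92 [353.8 320.9  72.   71.4] ztop 43.002827455505965 rect [434.3 -93.6] [179.5  28. ] 45.54905700683594
top thick_block_center 0.69 [171.4 292.2  31.1  89.5] ztop 43.49186284165362 rect [482.9 281. ] [178.6  28.7] 13.717235565185547
top thin_block_center 0.73 [441.8 304.   29.1  85. ] ztop 26.72063350369541 rect [ 472.4 -277.2] [ 28.5 179.5] 79.72486114501953
top driver_grip 0.69 [284.2 193.8  37.3  19.9] ztop 169.98754870015523 rect [666.9  48.3] [76.2 13.7] 64.22598266601562
top seat 0.58 [286.1 206. ] [671.1  49.2  10. ]
top driver_grip 0.91 [283.8 194.3] [664.3  48.3 157. ]
top thick_block_center 0.73 [355.  319.5] [436.6 -97.8  20. ]
top thick_block_center 0.56 [172.6 291.4] [486.4 276.2  20. ]
top thin_block_center 0.66 [442.8 303.3] [ 473.4 -279.6   12. ]
scene thick_block_center 0.62 [308.2 371.8  99.7  44.5] ztop 41.05960995532373 rect [481.2 281.7] [178.5  30.4] 13.528440475463867
scene thin_block_center 0.68 [409.9 218.9  63.3  27.4] ztop 24.873985046106753 rect [ 470.2 -275.5] [ 35.1 176.4] 81.96614837646484
scene driver_grip 0.89 [280.  222.5  32
[... 191 characters left out ...]
t_face 0.42 [280.5 255.6] [673.5  51.7  57. ]
scene driver_grip 0.8 [278.1 217.3] [676.2  42.7 157. ]
scene thick_block_center 0.77 [307.7 368.7] [487.  278.1  20. ]
scene thick_block_center 0.69 [400.3 258.9] [432.3 -95.2  20. ]
scene thin_block_center 0.76 [408.4 218.1] [ 469.5 -278.8   12. ]
{'time_s': 0.9, 'joints': array([-66.8,   5.2,  70.5,  -0. , 104.3,  -3.3]), 'qvel': array([ 0. , -0. ,  0.1,  0. ,  0.1, -0.1]), 'joint_torque': array([ -0. , -44.6, -40.7,   0.1,   0. ,   0. ]), 'eef_pos': array([ 266.8, -537.4,  222.7]), 'eef_rot': array([180. ,   0. ,  26.4]), 'force': array([ 0.5, -0.4,  0.2]), 'wrist_torque': array([ 0., -0., -0.]), 'grip_force': 0.0, 'width': 88.16086187921438}
```

View pics/top0.png

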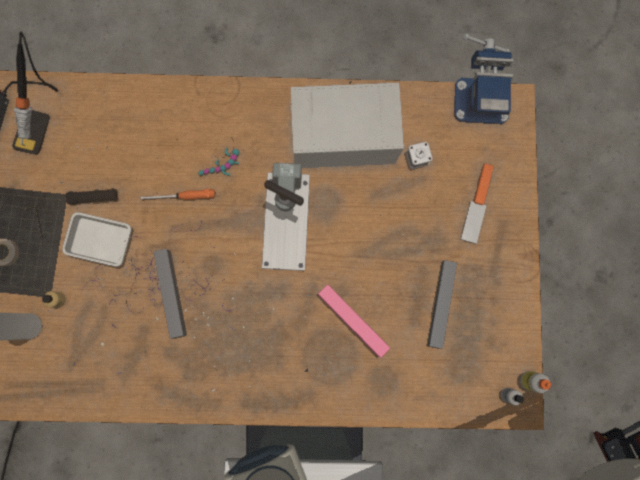

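View pics/scene0.png

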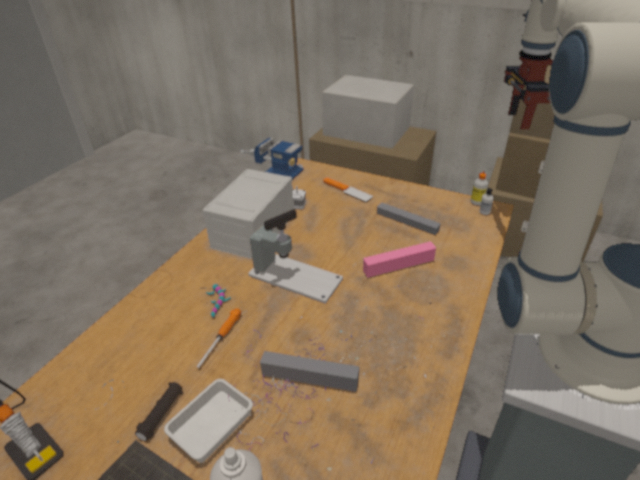

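Candidates for the thick block: left grey bar, top (171,292) / scene (309,371), top at z≈41; pink bar (354,321), a look-alike; right grey bar (442,304), z≈25, so the thin one. I choose the left grey one. Now I'll fit the frame and check the choice in a crop.

```bash
python3 - <<'E'
from h import *
np.set_printoptions(precision=1,suppress=True)
for n in("top","scene"):
    p=snapshot(n)
    c=cloud(p,np.ones((480,640),bool))
    reg=(c[:,0]>500)&(c[:,0]<800)&(c[:,1]>-30)&(c[:,1]<130)
    z0=np.median(c[(c[:,2]>-8)&(c[:,2]<6)&reg][:,2])
    k=c[reg&(c[:,2]>z0+6)&(c[:,2]<z0+14)&(c[:,0]<700)]
    r=cv2.minAreaRect(k[:,:2].astype(np.float32));print(n,"z0",z0,"plate",np.median(k[:,2]),r)
    # edge lines of plate
    for x in range(545,660,20):
        s=k[abs(k[:,0]-x)<6];print(x,np.percentile(s[:,1],[1,99]) if len(s) else 0,end=" ")
    s=k[abs(k[:,1]-50)<25];print("\nfront x",np.percentile(s[:,0],1))
    a=c[reg&(c[:,2]>z0+95)&(c[:,2]<z0+110)];print("post/arm top",a.min(0),a.max(0))
    b=c[(c[:,0]>680)&(c[:,0]<1000)&(c[:,1]>-260)&(c[:,1]<130)&(c[:,2]>60)]
    print("box",np.percentile(b,[1,50,99],axis=0))
    if n=="scene": save(p,"crop1.png",(240,330,380,410),5)
E
```

```text
top z0 -0.2526399255968954 plate 9.59619361890691 ((603.3712768554688, 52.24034118652344), (131.97119140625, 201.9323272705078), 83.72225952148438)
545 [ 8.7 96.2] 565 [ 7.1 94.9] 585 [ 7.8 95.2] 605 [ 6.  93.9] 625 [ 6.4 94.3] 645 [ 4.6 93. ] 
front x 538.2625477305652
post/arm top [646.5 -28.6  94.8] [761.   75.1 109.7]
box [[ 692.2 -175.2   65.4]
 [ 815.5  -59.8  117.2]
 [ 899.8   69.   123.3]]
scene z0 -0.4175445062327299 plate 9.383133559143289 ((618.5828247070312, 50.5048828125), (94.25675964355469, 165.0556182861328), 87.63407135009766)
545 [10.  97.8] 565 [ 9.  98.6] 585 [ 8.1 95.9] 605 [ 7.5 94.6] 625 [ 6.  95.6] 645 [ 5.1 94.1] 
front x 538.3743526279685
post/arm top [645.6 -29.   94.7] [799.5  77.2 109.5]
box [[ 684.7 -174.2   61.7]
 [ 800.9  -14.1  116. ]
 [ 897.7   76.1  120.7]]
```

View pics/crop1.png

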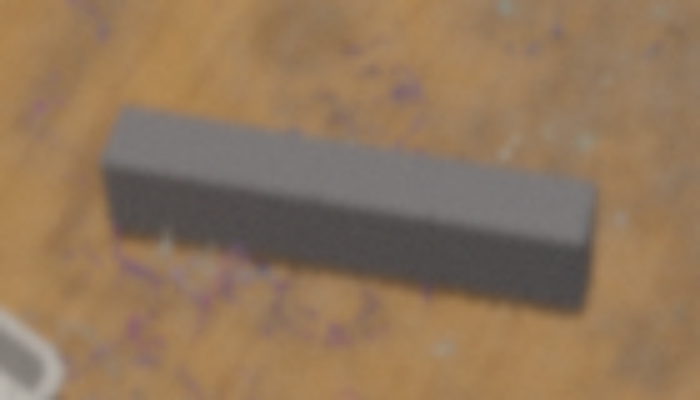

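The crop shows a plain grey bar, clearly about 40 high, with white tray edge at lower left. It is the thick block, centre (482,281), yaw 13.6°. The frame's seat is ≈ (667.5,48.3), yaw −2.2°, and driver ≈ 0.35. Next I move across, high up.

```bash
cat >> h.py <<'E'
def goto(x,y,z,yaw):
    s=state();a=np.radians(s["eef_rot"][2]);d=np.array([x,y,z])-s["eef_pos"]
    t=[d[0]*np.cos(a)+d[1]*np.sin(a),d[0]*np.sin(a)-d[1]*np.cos(a),-d[2]]
    print("t",s["time_s"],"pos",np.round(s["eef_pos"],1),np.round(s["eef_rot"],1),"-> row",np.round(np.array(t)/150,4),"az",round((((s["eef_rot"][2]-yaw)+180)%360-180)/180,4),"F",np.round(s["force"],1),"w",round(s["width"],1))
E
python3 -m creep '0.9 -0.89 0 0 0 0 0.7;0.9 -0.89 0 0 0 0 0.7;0.9 -0.89 0 0 0 0 0.7;0.9 -0.89 0 0 0 0 0.7'
python3 -m creep '0.9 -0.89 0 0 0 0 0.7;0.9 -0.89 0 0 0 0 0.7;0.9 -0.89 0 0 0 0 0.7;0.9 -0.89 0 0 0 0 0.7'
python3 -m creep '0.9 -0.89 0 0 0 0 0.7;0.9 -0.89 0 0 0 0 0.7;0.9 -0.89 0 0 0 0 0.7;0.9 -0.89 0 0 0 0 0.7;0.9 -0.89 0 0 0 0 0.7'
python3 -c "from h import *;goto(414,264.5,180,13.6)"
```

```text
time_s: 1.4
eef_pos: [328.8, -355.6, 222.8]
eef_rot: [180.0, -0.0, 26.4]
force: [0.4, -0.1, 0.2]
width: 62.0
grip_force: 0.0
time_s: 1.8
eef_pos: [390.3, -175.9, 223.0]
eef_rot: [180.0, -0.1, 26.4]
force: [0.1, 0.2, 0.6]
width: 61.6
grip_force: 0.0
time_s: 2.3
eef_pos: [452.0, 5.5, 222.5]
eef_rot: [-179.9, -0.0, 26.8]
force: [-0.7, -0.6, -1.1]
width: 61.4
grip_force: 0.0
t 2.3 pos [452.    5.5 222.5] [-179.9   -0.    26.8] -> row [ 0.5514 -1.6559  0.283 ] az 0.0732 F [-0.7 -0.6 -1.1] w 61.4
```

```bash
python3 -m creep '0.28 -0.83 0.1 0 0 0.04 0.7;0.28 -0.83 0.1 0 0 0.04 0.7;0.28 -0.83 0.1 0 0 0.04 0.7;0.28 -0.83 0.1 0 0 0.04 0.7'
python3 -m creep '0.26 -0.81 0.1 0 0 0.033 0.7;0.26 -0.81 0.1 0 0 0.033 0.7;0.26 -0.81 0.1 0 0 0.033 0.7;0.26 -0.81 0.1 0 0 0.033 0.7;0.26 -0.81 0.1 0 0 0.033 0.7'
python3 - <<'E'
from h import *
p=snapshot("wrist");save(p,"w1.png")
for d in masks_of(p,"thick_block_center"):
    c=cloud(p,d["mask"]);k=c[(c[:,2]>34)]
    r=cv2.minAreaRect(k[:,:2].astype(np.float32));print(d["confidence"],np.percentile(c[:,2],95),r,np.linalg.svd(np.cov(k[:,:2].T))[0][:,0])
goto(414,264.5,180,13.6)
E
```

```text
time_s: 2.7
eef_pos: [432.7, 134.0, 207.0]
eef_rot: [-179.9, 0.1, 19.5]
force: [0.3, -0.4, 0.2]
width: 61.7
grip_force: 0.0
time_s: 3.2
eef_pos: [431.0, 258.0, 192.6]
eef_rot: [179.9, 0.0, 13.3]
force: [-0.5, 0.2, 0.4]
width: 61.4
grip_force: 0.0
0.97 41.29923274686919 ((482.3552551269531, 280.8023376464844), (179.3802032470703, 27.89932632446289), 13.484467506408691) [-0.97224064 -0.23398318]
  avg = a.mean(axis, **keepdims_kw)
  ret = um.true_divide(
<stdin>:5: RuntimeWarning: Degrees of freedom <= 0 for slice
  c *= np.true_divide(1, fact)
  c *= np.true_divide(1, fact)
Traceback (most recent call last):
numpy.linalg.LinAlgError: SVD did not converge
```

View pics/w1.png

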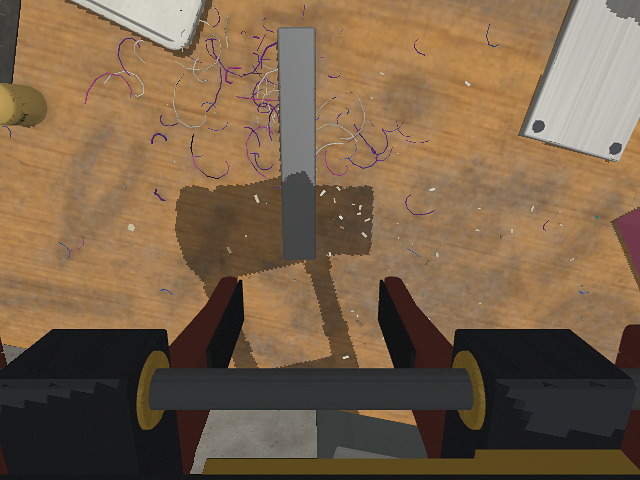

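The wrist view shows the block (columns 278–316, rows 28–258) ahead of the open fingers; centre confirmed at (482.4,280.8), yaw 13.5°. I descend onto its near end.

```bash
python3 -m creep '-0.1 -0.068 0.3 0 0 0 0.7;-0.1 -0.068 0.6 0 0 0 0.7;-0.1 -0.068 0.85 0 0 0 0.7;-0.1 -0.068 0.85 0 0 0 0.7'
python3 -c "from h import *;goto(414.3,264.5,8,13.5)"
```

```text
time_s: 3.7
eef_pos: [411.0, 262.4, 59.6]
eef_rot: [179.8, 0.5, 13.1]
force: [-0.4, -0.2, -1.1]
width: 61.3
grip_force: 0.0
t 3.7 pos [411.  262.4  59.6] [179.8   0.5  13.1] -> row [ 0.0246 -0.0084  0.3442] az -0.002 F [-0.4 -0.2 -1.1] w 61.3
```

```bash
python3 -m creep '0.015 -0.008 0.2 0 0 0 0.7;0.015 -0.008 0.34 0 0 0 0.7;0.015 -0.008 0.34 0 0 0 0.7;0.015 -0.008 0.34 0 0 0 0.7'
python3 -c "from h import *;goto(414.3,264.5,8,13.5)"
python3 -m creep '0 0 0 0 0 0 0;0 0 0 0 0 0 0;0 0 0 0 0 0 0;0 0 0 0 0 0 0;0 0 0 0 0 0 0' 40
python3 -c "from h import *;goto(414.3,264.5,70,-2.2)"
```

```text
time_s: 4.1
eef_pos: [416.8, 267.1, 16.5]
eef_rot: [-180.0, -0.1, 13.2]
force: [0.6, 0.1, 0.2]
width: 61.4
grip_force: 0.0
t 4.1 pos [416.8 267.1  16.5] [-1.80e+02 -1.00e-01  1.32e+01] -> row [-0.0204  0.0133  0.0567] az -0.0017 F [0.6 0.1 0.2] w 61.4
time_s: 4.6
eef_pos: [415.8, 267.2, 14.6]
eef_rot: [180.0, -0.0, 13.3]
force: [-0.2, -0.2, 2.6]
width: 27.6
grip_force: 39.9
t 4.6 pos [415.8 267.2  14.6] [180.   -0.   13.3] -> row [-0.0139  0.015  -0.3694] az 0.0859 F [-0.2 -0.2  2.6] w 27.6
```

```bash
python3 -m creep '0 0 -0.15 0 0 0 0;0 0 -0.25 0 0 0 0;-0.02 0.25 -0.25 0 0 0.02 0;-0.03 0.5 -0.25 0 0 0.04 0;-0.04 0.72 -0.25 0 0 0.043 0;-0.04 0.72 -0.25 0 0 0.043 0'
python3 -c "from h import *;goto(455,56.4,50,-2.2)"
```

```text
time_s: 5.2
eef_pos: [435.1, 157.9, 51.8]
eef_rot: [179.9, -0.0, 5.3]
force: [0.6, 0.4, -2.7]
width: 27.8
grip_force: 39.9
t 5.2 pos [435.1 157.9  51.8] [179.9  -0.    5.3] -> row [0.0699 0.6857 0.0122] az 0.0416 F [ 0.6  0.4 -2.7] w 27.8
```

```bash
python3 -m creep '0.02 0.25 0 0 0 0.02 0;0.05 0.5 0 0 0 0.042 0;0.07 0.68 0 0 0 0.042 0;0.07 0.68 0 0 0 0.042 0;0.07 0.68 0 0 0 0.042 0;0.07 0.68 0 0 0 0.042 0'
python3 - <<'E'
from h import *
np.set_printoptions(precision=1,suppress=True)
goto(469.7,55.9,26,-2.2)
for n in("wrist","top"):
    p=snapshot(n);save(p,n+"2.png")
    for d in masks_of(p,"thick_block_center")[:2]:
        c=cloud(p,d["mask"]);zt=np.percentile(c[:,2],90);k=c[abs(c[:,2]-zt)<4]
        print(n,round(d["confidence"],2),zt,cv2.minAreaRect(k[:,:2].astype(np.float32)))
    c=cloud(p,np.ones((480,640),bool));k=c[(c[:,2]>6)&(c[:,2]<14)&(c[:,0]>530)&(c[:,0]<680)&(c[:,1]>-30)&(c[:,1]<130)]
    print("front",np.percentile(k[:,0],1))
    for x in range(545,650,20):
        s=k[abs(k[:,0]-x)<6];print(x,np.percentile(s[:,1],[1,99]) if len(s) else 0,end=" ")
    print()
E
```

```text
time_s: 5.8
eef_pos: [454.6, 61.4, 51.6]
eef_rot: [-180.0, 0.0, -2.0]
force: [-0.9, 0.5, -1.6]
width: 27.6
grip_force: 39.9
t 5.8 pos [454.6  61.4  51.6] [-180.    0.   -2.] -> row [0.1 0.  0.2] az 0.0013 F [-0.9  0.5 -1.6] w 27.6
wrist 0.87 77.72727865833241 ((501.82098388671875, 59.52867889404297), (28.17643165588379, 133.19931030273438), 87.50393676757812)
wrist 0.84 40.52744569077527 ((461.1269226074219, -66.74122619628906), (103.51554107666016, 28.52091407775879), 45.513545989990234)
front 537.3531809139981
545 [ 7.  95.3] 565 [ 6.4 94.8] 585 [ 6.  94.4] 605 0 625 0 645 0 
top 0.9 79.10332392771144 ((569.3435668945312, 57.82255172729492), (27.73980712890625, 85.16761779785156), 87.85863494873047)
front 540.1745252280233
545 [ 8.8 96.2] 565 [ 7.1 95.7] 585 [ 7.5 95.3] 605 [ 5.9 93.8] 625 [ 6.3 94.5] 645 [ 4.7 92.9]
```

View pics/wrist2.png

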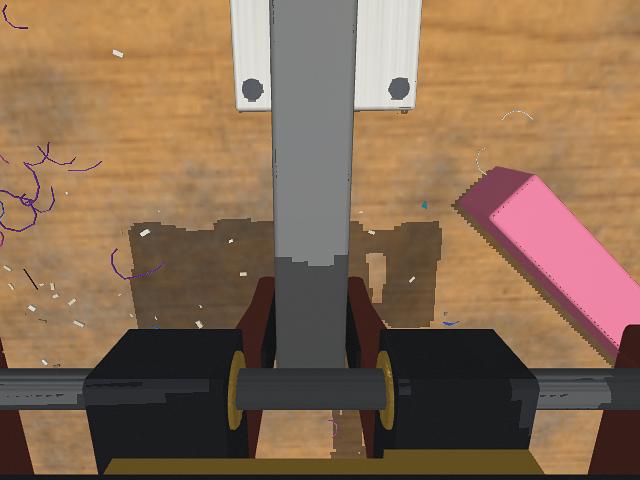

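The wrist view shows the bar held level (columns 272–355), parallel to the plate (235–420) but about 6 mm left of its centreline; the pink bar is clear on the right. I correct sideways and lower to just above the plate.

```bash
python3 -m creep '0.05 0.038 0 0 0 0.001 0;0.1 0.038 0.08 0 0 0.001 0;0.1 0.038 0.165 0 0 0.001 0;0.1 0.038 0.165 0 0 0.001 0;0.1 0.038 0.165 0 0 0.001 0;0.1 0.038 0.165 0 0 0.001 0'
python3 - <<'E'
from h import *
goto(550.6,52.8,25.5,-2.2)
for n in("scene","top"):
    p=snapshot(n)
    if n=="scene": save(p,"s3.png",(210,170,370,320),5)
    for d in masks_of(p,"thick_block_center")[:2]:
        c=cloud(p,d["mask"]);zt=np.percentile(c[:,2],90);k=c[abs(c[:,2]-zt)<4]
        print(n,round(d["confidence"],2),zt,cv2.minAreaRect(k[:,:2].astype(np.float32)))
E
```

```text
time_s: 6.6
eef_pos: [469.1, 54.1, 26.6]
eef_rot: [-180.0, 0.1, -2.2]
force: [-0.0, -0.2, -1.4]
width: 27.8
grip_force: 40.0
t 6.6 pos [469.1  54.1  26.6] [-1.8e+02  1.0e-01 -2.2e+00] -> row [ 0.5432 -0.0122  0.0073] az -0.0001 F [-0.  -0.2 -1.4] w 27.8
scene 0.97 39.85401590268185 ((424.1534729003906, -103.25897979736328), (149.0007781982422, 31.858736038208008), 45.549861907958984)
scene 0.42 167.7410513265031 ((665.499755859375, 50.511898040771484), (76.92655181884766, 14.153002738952637), 65.81697845458984)
top 0.97 42.27213975893024 ((432.970703125, -95.03675079345703), (171.95733642578125, 27.869277954101562), 45.557193756103516)
top 0.76 55.94301976568127 ((586.2385864257812, 50.54084777832031), (27.420719146728516, 81.98580169677734), 87.57671356201172)
```

View pics/s3.png

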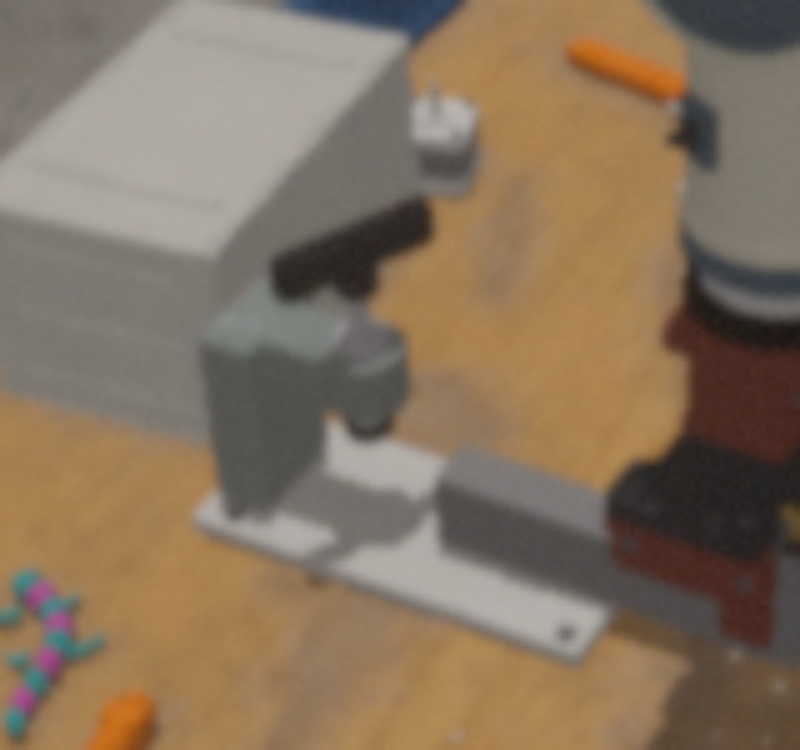

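The block's end is over the plate (crop 440–610, 450–560), in line with the foot (365,425). I slide it in, watching the force.

```bash
python3 -m creep '0.08 -0.008 0.003 0 0 0 0;0.16 -0.008 0.003 0 0 0 0;0.24 -0.008 0.003 0 0 0 0;0.32 -0.008 0.003 0 0 0 0;0.4 -0.008 0.003 0 0 0 0;0.46 -0.008 0.003 0 0 0 0;0.5 -0.008 0.003 0 0 0 0;0.52 -0.008 0.003 0 0 0 0;0.53 -0.008 0.003 0 0 0 0;0.53 -0.008 0.003 0 0 0 0;0.53 -0.008 0.003 0 0 0 0'
python3 - <<'E'
from h import *
goto(550.6,52.8,24.6,-2.2)
for n in("scene","wrist"):
    p=snapshot(n)
    if n=="scene": save(p,"s4.png",(210,170,370,320),5)
    for d in masks_of(p,"thick_block_center")[:2]:
        c=cloud(p,d["mask"]);zt=np.percentile(c[:,2],90);k=c[abs(c[:,2]-zt)<4]
        print(n,round(d["confidence"],2),zt,cv2.minAreaRect(k[:,:2].astype(np.float32)))
c=cloud(p,np.ones((480,640),bool));k=c[(c[:,2]>6)&(c[:,2]<14)&(c[:,0]>530)&(c[:,0]<680)&(c[:,1]>-30)&(c[:,1]<130)]
for x in range(545,650,20):
    s=k[abs(k[:,0]-x)<6];print(x,np.percentile(s[:,1],[1,99]) if len(s) else 0,end=" ")
E
```

```text
time_s: 7.9
eef_pos: [548.8, 52.2, 26.5]
eef_rot: [-180.0, 0.0, -2.2]
force: [0.3, -0.3, -2.1]
width: 27.4
grip_force: 40.0
t 7.9 pos [548.8  52.2  26.5] [-180.     0.    -2.2] -> row [ 0.0118 -0.0043  0.0124] az -0.0001 F [ 0.3 -0.3 -2.1] w 27.4
scene 0.78 40.006117655615846 ((434.6209411621094, -92.14692687988281), (178.51412963867188, 32.42059326171875), 45.9746208190918)
scene 0.58 52.69935287249001 ((616.2518310546875, 50.971553802490234), (30.990694046020508, 181.4398651123047), 88.17961120605469)
wrist 0.79 40.471346573537566 ((472.986083984375, -58.76601028442383), (47.376068115234375, 22.18389129638672), 45.34749221801758)
wrist 0.64 53.31525595156118 ((592.6270141601562, 50.58407211303711), (28.148056030273438, 125.47095489501953), 87.54317474365234)
545 [ 7.01490918 95.45405616] 565 [ 6.70721867 94.78778723] 585 [ 6.05624003 94.21368462] 605 [ 5.4146221  93.65529919] 625 [ 4.83195429 93.08236803] 645 [ 4.23955634 92.47432147]
```

View pics/s4.png

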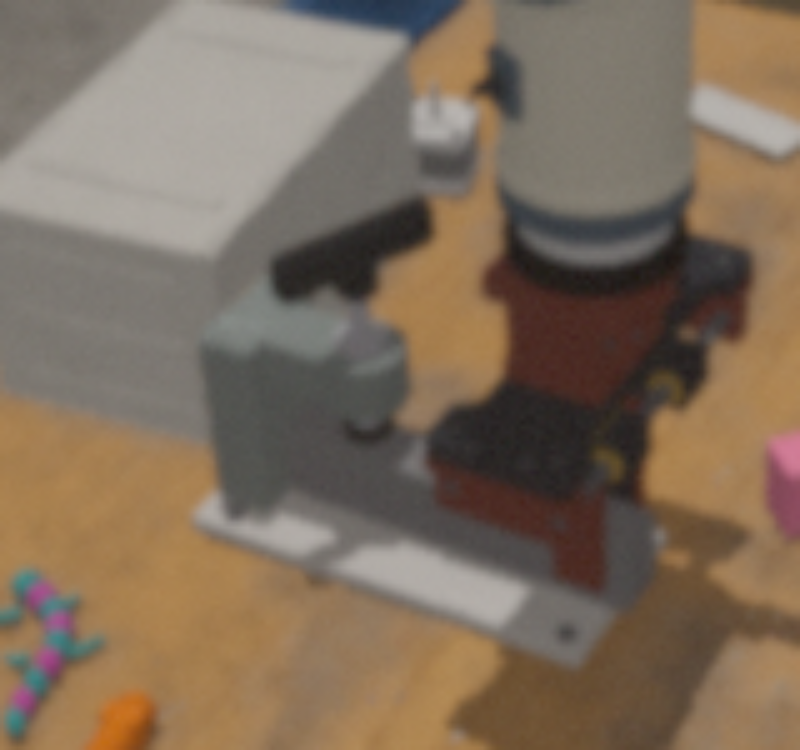

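The block lies under the foot, its far end at the post (crop ≈ (285,470)), centred within 1 mm on the plate. I lower, let go and back off upward and rearward.

```bash
python3 -m creep '0.01 -0.002 0.006 0 0 0 0;0.01 -0.002 0.012 0 0 0 0;0.01 -0.002 0.014 0 0 0 0;0.01 -0.002 0.014 0 0 0 0;0.01 -0.002 0.014 0 0 0 0.6;0.01 -0.002 0.014 0 0 0 0.6;0.01 -0.002 0.014 0 0 0 0.6;0.01 -0.002 0.014 0 0 0 0.6'
python3 -m creep '0 0 -0.2 0 0 0 0.6;0 0 -0.5 0 0 0 0.6;0 0 -0.9 0 0 0 0.6;0 0 -1 0 0 0 0.6;0 0 -1 0 0 0 0.6'
python3 - <<'E'
from h import *
for n in("wrist","scene","top"):
    p=snapshot(n)
    if n=="wrist": save(p,"w5.png")
    for t in("thick_block_center","driver_grip"):
      for d in masks_of(p,t)[:2]:
        c=cloud(p,d["mask"]);zt=np.percentile(c[:,2],90);k=c[abs(c[:,2]-zt)<4]
        if len(k): print(n,t,round(d["confidence"],2),zt,cv2.minAreaRect(k[:,:2].astype(np.float32)))
goto(667,48.5,190,64.5)
E
```

```text
time_s: 8.9
eef_pos: [550.6, 52.4, 24.4]
eef_rot: [180.0, -0.0, -2.2]
force: [0.2, -0.0, 0.6]
width: 52.3
grip_force: 0.0
time_s: 9.4
eef_pos: [552.7, 52.5, 180.2]
eef_rot: [-180.0, -0.5, -2.2]
force: [0.1, 0.3, 0.8]
width: 52.7
grip_force: 0.0
wrist thick_block_center 0.9 50.932865108056866 ((591.3292846679688, 51.12122344970703), (28.018299102783203, 123.21420288085938), 87.50499725341797)
wrist thick_block_center 0.78 40.506318577613314 ((471.6963195800781, -56.060791015625), (73.9872817993164, 27.773948669433594), 45.52437210083008)
wrist driver_grip 0.71 168.65935290705204 ((666.4996948242188, 46.5828971862793), (76.93228912353516, 14.14918041229248), 63.68016052246094)
scene thick_block_center 0.92 50.35934876350136 ((618.2294311523438, 51.8599967956543), (30.377161026000977, 180.61888122558594), 87.82237243652344)
scene thick_block_center 0.77 40.209025357797245 ((434.5014953613281, -90.5907211303711), (177.10549926757812, 31.238418579101562), 45.787784576416016)
scene driver_grip 0.85 167.21281178972757 ((665.4819946289062, 52.17644500732422), (72.9096908569336, 15.290122032165527), 66.13050842285156)
scene driver_grip 0.58 50.34720894005649 ((618.2431640625, 51.745361328125), (30.638635635375977, 180.5991668701172), 87.58263397216797)
top thick_block_center 0.63 42.29654537910121 ((434.229248046875, -93.39496612548828), (179.31507873535156, 27.518205642700195), 45.569610595703125)
t 9.85 pos [550.1  52.4 173. ] [ 1.8e+02  1.0e-01 -2.2e+00] -> row [ 0.7796 -0.0042 -0.1131] az -0.3707 F [0.7 0.7 0.1] w 52.6
```

View pics/w5.png

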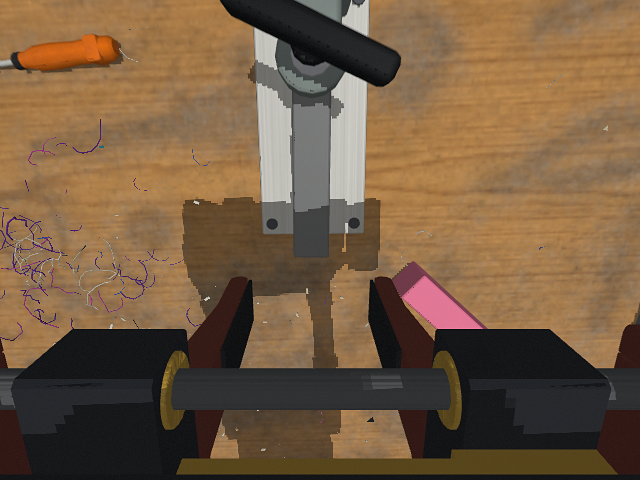

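The wrist view shows the block (columns 292–330) flat and central on the plate, running under the boss, with its near end overhanging at row 257. The driver bar runs (225,0)–(400,75), yaw ≈ 64°. Next I go above the bar.

```bash
python3 -m creep '0 0 -0.13 0 0 -0.045 0.6;0.1 0 -0.13 0 0 -0.09 0.6;0.3 0 -0.13 0 0 -0.135 0.6;0.5 0 -0.13 0 0 -0.18 0.6;0.65 0 -0.13 0 0 -0.225 0.6;0.78 0 -0.13 0 0 -0.27 0.6;0.78 0 -0.13 0 0 -0.315 0.6;0.78 0 -0.13 0 0 -0.36 0.6;0.78 0 -0.13 0 0 -0.371 0.6;0.78 0 -0.13 0 0 -0.371 0.6;0.78 0 -0.13 0 0 -0.371 0.6'
python3 -c "
from h import *
goto(667,48.3,149,64.3)"
```

```text
time_s: 10.95
eef_pos: [667.4, 47.9, 193.4]
eef_rot: [-180.0, 0.0, 64.5]
force: [1.2, -0.4, -1.0]
width: 52.8
grip_force: 0.0
t 10.95 pos [667.4  47.9 193.4] [-180.     0.    64.5] -> row [ 0.0012 -0.0035  0.2962] az 0.0011 F [ 1.2 -0.4 -1. ] w 52.8
```

```bash
python3 -m creep '0 -0.003 0.1 0 0 0 0.6;0 -0.003 0.2 0 0 0 0.6;0 -0.003 0.29 0 0 0 0.6;0 -0.003 0.296 0 0 0 0.6;0 -0.003 0.296 0 0 0 0.6;0 -0.003 0.296 0 0 0 0;0 -0.003 0.296 0 0 0 0;0 -0.003 0.296 0 0 0 0;0 -0.003 0.296 0 0 0 0;0 -0.003 0.296 0 0 0 0' 30
python3 -c "
from h import *
goto(667,48.3,149,-2.2)"
```

```text
time_s: 11.95
eef_pos: [667.2, 48.1, 149.7]
eef_rot: [180.0, -0.0, 64.6]
force: [0.6, -0.2, -0.9]
width: 16.0
grip_force: 0.0
t 11.95 pos [667.2  48.1 149.7] [180.   -0.   64.6] -> row [ 0.0008 -0.0015  0.0047] az 0.3709 F [ 0.6 -0.2 -0.9] w 16.0
```

```bash
python3 -m creep '0 0 0 0 0 0 0;0 0 0 0 0 0 0;0 0 0 0 0 0.04 0;0 0 0 0 0 0.08 0;0 0 0 0 0 0.12 0;0 0 0 0 0 0.16 0;0 0 0 0 0 0.2 0;0 0 0 0 0 0.24 0;0 0 0 0 0 0.27 0;0 0 0 0 0 0.3 0;0 0 0 0 0 0.3 0'
python3 -c "
from h import *
goto(667,48.3,149,-2.2);print(state()['wrist_torque'])"
```

```text
time_s: 13.05
eef_pos: [667.7, 47.7, 149.7]
eef_rot: [180.0, -0.1, 10.5]
force: [4.6, -2.0, 0.2]
width: 13.7
grip_force: 30.0
t 13.05 pos [667.7  47.7 149.7] [ 1.80e+02 -1.00e-01  1.05e+01] -> row [-0.0038 -0.0047  0.0044] az 0.0705 F [ 4.6 -2.   0.2] w 13.7
[-0.23586511 -0.72699533 -0.07800153]
```

Gripping well with small forces. I finish the turn, check the bar's direction, then release.

```bash
python3 -m creep '0 0 0 0 0 0.03 0;0 0 0 0 0 0.06 0;0 0 0 0 0 0.071 0;0 0 0 0 0 0.071 0;0 0 0 0 0 0.071 0;0 0 0 0 0 0.071 0'
python3 -c "
from h import *
goto(667,48.3,149,-2.2)"
python3 -m creep '0 0 0 0 0 0 0.5;0 0 0 0 0 0 0.5;0 0 0 0 0 0 0.5;0 0 0 0 0 0 0.5;0 0 -0.15 0 0 0 0.5;0 0 -0.3 0 0 0 0.5;0 0 -0.5 0 0 0 0.5;-0.4 0 -0.6 0 0 0 0.5;-0.8 0 -0.6 0 0 0 0.5;-1 0 -0.6 0 0 0 0.5;-1 0 -0.6 0 0 0 0.5'
python3 - <<'E'
from h import *
for n in("wrist","scene","top"):
    p=snapshot(n)
    if n=="wrist": save(p,"w6.png")
    if n=="scene": save(p,"s6.png",(210,170,370,320),5)
    for t in("thick_block_center","driver_grip","thin_block_center"):
      for d in masks_of(p,t)[:2]:
        c=cloud(p,d["mask"]);zt=np.percentile(c[:,2],90);k=c[abs(c[:,2]-zt)<4]
        if len(k): print(n,t,round(d["confidence"],2),zt,cv2.minAreaRect(k[:,:2].astype(np.float32)))
goto(667,48.5,190,0)
E
```

```text
time_s: 13.65
eef_pos: [667.7, 47.6, 149.7]
eef_rot: [180.0, -0.1, -2.1]
force: [4.2, -0.8, -0.6]
width: 13.3
grip_force: 30.0
t 13.65 pos [667.7  47.6 149.7] [ 1.8e+02 -1.0e-01 -2.1e+00] -> row [-0.0049 -0.0042  0.0046] az 0.0006 F [ 4.2 -0.8 -0.6] w 13.3
time_s: 14.75
eef_pos: [512.3, 54.3, 239.8]
eef_rot: [-180.0, 0.1, -2.1]
force: [-0.0, -0.1, 0.3]
width: 43.8
grip_force: 0.0
wrist thick_block_center 0.72 40.69617694715671 ((434.13470458984375, -93.91569519042969), (180.17364501953125, 27.976329803466797), 45.465232849121094)
wrist thick_block_center 0.58 51.03380896410914 ((592.3742065429688, 51.050865173339844), (28.01727867126465, 126.57046508789062), 87.54114532470703)
wrist driver_grip 0.75 168.64637233918842 ((640.03076171875, 48.678184509277344), (13.459556579589844, 25.177152633666992), 87.22766876220703)
wrist thin_block_center 0.74 24.11774690379324 ((443.1564636230469, -272.5796203613281), (29.952333450317383, 120.78308868408203), 79.83333587646484)
scene thick_block_center 0.76 50.23951697966411 ((617.1771240234375, 50.44845199584961), (32.603973388671875, 177.5748901
[... 467 characters left out ...]
 thin_block_center 0.6 24.187934069128325 ((472.8706970214844, -276.98785400390625), (33.1517219543457, 179.9938507080078), 80.12218475341797)
top thick_block_center 0.86 42.06543937970768 ((434.4141845703125, -93.48149108886719), (178.90277099609375, 28.044551849365234), 45.591896057128906)
top driver_grip 0.51 169.9198151741237 ((678.3650512695312, 47.844085693359375), (13.052370071411133, 55.313228607177734), 88.31404876708984)
top thin_block_center 0.84 26.074648272402374 ((472.4970703125, -277.15753173828125), (28.1649169921875, 178.7770538330078), 79.76683044433594)
t 15.35 pos [517.6  53.9 239.1] [180.    0.   -2.2] -> row [ 0.9967 -0.003   0.3273] az -0.0124 F [ 0.1 -0.4  0.2] w 44.1
```

View pics/s6.png

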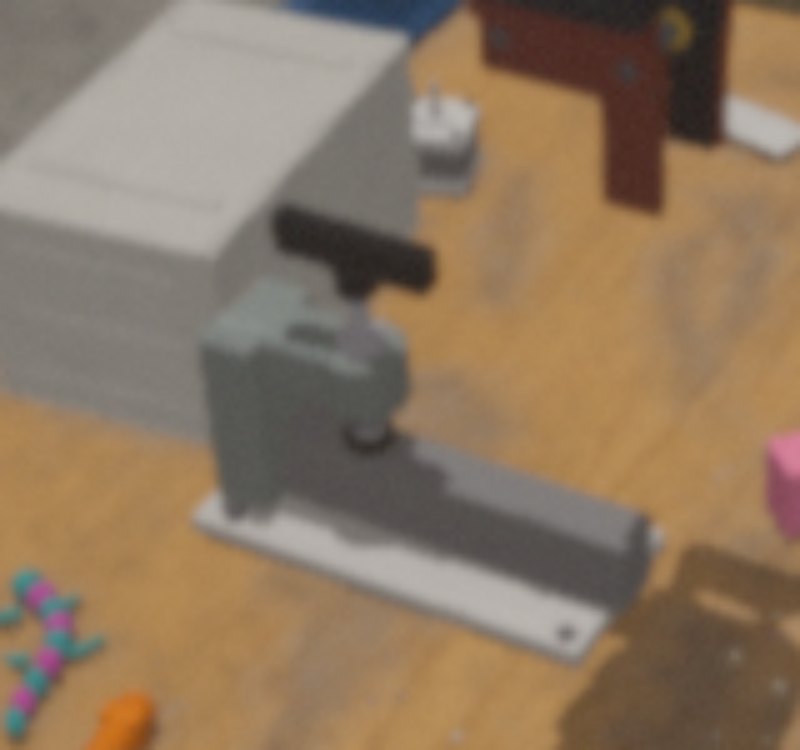

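View pics/w6.png

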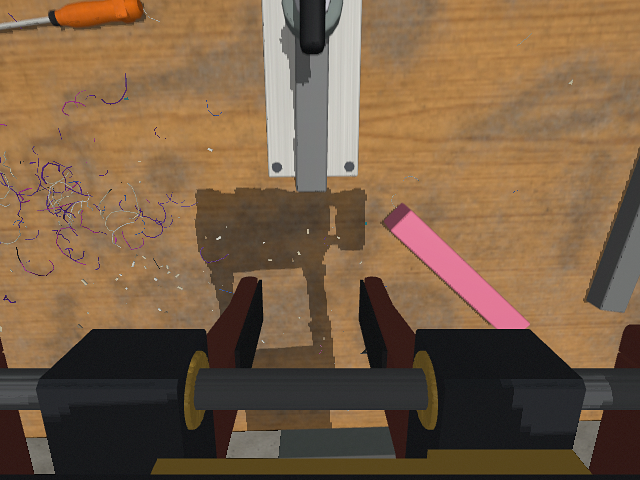

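The scene crop shows the bar (280–430, 230–270) in line with the block and the foot (368,435) down on it. The wrist view shows the bar (312,30) over the block (312,100), central on the plate. The other blocks have not moved and the robot is clear, so I hand in.

```bash
python3 -c "
from rig import *
print(finish_job())"
```

```text
the job is handed in; nothing more can be done
None
```

The thick block lies flat and within about 1 mm of central under the stop screw, its far end at the post; the driver is turned in line with the frame (about 1.5 rad) with the foot down on the block, and the job was handed in at about 15 s with the robot clear and the other blocks untouched.

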